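Push the loose disc up out of a steel collar and box it

ROBOT

A 6-joint arm with a two-finger parallel gripper is mounted at the origin on the work surface. World frame = base frame: x ahead of the robot, y to its left, z up, the work surface at z = 0. Lengths are in m, angles in rad, forces in N, time in s.
With the tool pointing down it reaches from about 0.375 to 0.975 m from the base axis. Payload 3.8 kg.
Tool frame: the origin (TCP) lies at the very end of the fingers, on their centre line; the grasp point (between the pads) lies bot.grasp_offset behind it (bot.grasp_offset is the distance from the TCP to the grasp point, in m); y points along the fingers, x is the direction in which the jaws open and shut, and the axes are right-handed (so a half turn about y gives the same grasp; the last joint's range is limited). The gripper opens to 85 mm and grips with 20 to 120 N. Pads are 22 mm wide; open, the fingers measure 114 mm over their backs; the gripper's body (76 mm by 85 mm) begins 54 mm behind the grasp point. The pads swing forward as they close: fully open they stand 13 mm farther back than shut.
Start: joints at [1.221, 0.264, 1.604, -0, 1.274, -0.037], TCP at [0.208, 0.642, 0.231] pointing down, gripper open.
Joint ranges: [-2.63, 2.63], [-0.94, 2.18], [0.31, 2.57], [-1.31, 4.45], [0, 2.66], [-2.55, 2.55]. Speed limits (rad/s): [2.57, 2.57, 3.14, 3.14, 3.14, 3.14].

INTERFACE

Orientations are given as a rotation vector (axis times angle).
In Python, from workcell import sensors, read_camera, job, bot gives the robot as it stands.
- The arm moves only by the tool arm_command, never from a script. Its argument "deltas" is a list of rows, each a list of 4 numbers: the shift along the tool's x, y, z in m, then the turn about the tool's y in rad. A call has 1 to 20 rows; each row shifts and turns the commanded pose from where the row before left it, along the tool's axes as they then stand; what a row does not reach is not made up. A row lasts 1/8 s, in which the tool goes at most 62.5 mm and 10.7 degrees, less where a joint would pass 70% of its speed; a pose out of reach is approached as far as the arm can. A call is refused whole if a number of a shift passes 0.0625 or a number of a turn 0.188, either way. A call with a gripper value outside its range is refused whole. "fingers" is the finger opening in m, from 0 to 0.0854, set as the call begins (left out, the last holds). The fingers move at their own pace and stop on an object; "newtons" is the grip in N (left out, the last holds). Time passes only in rows, so rows that do not move let the fingers close. It gives the time, the measured TCP pose, the force and the opening at its end, in the units of the state.
- sensors.read_state(): the state, without advancing time (a new reading comes with each control period).
- read_camera(name): name is "side" or "top"; returns a dict with "color" (420x560x3 uint8, red, green, blue), "vfov" (degrees; the focal length in pixels is half the picture's height over the tangent of half this angle, whatever the lens; pixels are square), "cx", "cy" (the principal point, pixels), "dist_coeffs" ([k1, k2, p1, p2, k3] as OpenCV has them; the pictures are not rectified), "R" (3x3) and "t" (3): a world point X has camera coordinates R X + t. Camera axes: x right, y down, z forward; pixel columns grow to the right and rows downward; lengths in m; the calibration is good to about 2 mm. A picture is of the moment at which its call begins. There is no depth.
- job.finish_job(): hands the job in, once; it reports no verdict.
The state is a dict: "time": time; "q": joint angles; "joint_vel": joint speeds; "joint_torque": joint torques, N m; "tool_pos": TCP position; "tcp_rot": TCP orientation; "wrist_force": force on the tool from outside, world axes, zero at the start; "torque": the same for the moment, N m; "width": opening from 0.0 (shut) to 1.0 (fully open).
Only numpy, scipy, OpenCV 4.12 (cv2) and the standard library are available. Lean on these libraries where they do the work, as an engineer would, in place of code of your own. Each camera call takes 0.05 s, during which the arm holds its last target.

TASK

One of the two steel collars has a loose disc sunk inside it. Lower that collar over the upright post until it sits flat on the post's base plate, so that the post pushes the disc up out of the top; then pick the disc off the post from above and set it down flat in the low empty cardboard carton without letting it fall in. Leave the collar seated round the post.

Things in the scene. Friction and masses are not known exactly. Their poses are not given: they have to be found in the camera images.
- collar: The collar that holds the disc (a like one without a disc stands at least 100 mm away, centre to centre): round steel ring, outside diameter 64 mm, 30 mm high, hole vertical, inside diameter 55 mm, a 5 mm thick lip at the bottom leaving a 42 mm opening. 0.15 to 0.31 kg, loose on the table. Origin: centre of its underside; z is its axis, up. Can be gripped across its outside from above.
- disc: Loose dark steel disc, diameter 51 mm, 12 mm thick, both faces flat, 0.12 to 0.24 kg. At the start it lies on the lip inside the collar, its top 13 mm below the rim, with 2 mm of play all round, so it cannot be gripped until it is pushed up. Origin: centre of its underside; z is its axis.
- stub: Upright steel post, diameter 24 mm, 48 mm tall, on a grey plate 110 x 110 x 10 mm fixed to the table. Origin: on the post's axis at table height; plate top at 10 mm, post's top at 58 mm. It passes the collar's opening with 9 mm to spare all round. With the collar seated on the plate, its rim is at 40 mm and the disc lies on the post from 58 to 70 mm. A 62 mm high spool stands over 100 mm away.
- carton: Low open empty cardboard carton, fixed to the table, outside 190 (x) by 170 (y) by 35 mm high, walls and floor 5 mm thick. Origin: centre of its underside; x and y along its sides; its inner floor is 5 mm above the origin.
There are look-alikes about, which are no part of the job. Of the things shaped like the disc, the steel one is meant.

How it is judged:
By the outcome, as a careful person would: the job done as asked, in the order asked, and still so for the second after the job is handed in, with the robot touching nothing.
It also fails if it takes over 48 s, if anything falls off the work surface, if the arm or the gripper's body presses on something with over 40 N, if the wrist force passes 120 N, or if a joint passes its speed limit or range.

## Working session

There is one attempt and no reset: what is moved stays moved. The work goes in short steps, Python scripts to look and compute and a tool call to move; the robot and the scene stay as the last step left them, time stands still between calls to the robot, and variables do not carry over. Pictures are saved under pics/ and viewed, and the job is handed in when it is done.

Besides the shell and the picture viewer there is one more tool, called after "Request:" as name(argument=value, ...) on one line, values as JSON. arm_command: Moves the arm, as the interface text tells. Its arguments: {"type":"object","properties":{"deltas":{"type":"array"},"fingers":{"type":"number"},"newtons":{"type":"number"}},"required":["deltas"]}

```bash
ls; mkdir -p pics
python3 - <<'E'
from workcell import sensors, read_camera, job, bot
import cv2
s=sensors.read_state(); print(s, bot.grasp_offset)
for n in("side","top"):
    c=read_camera(n); cv2.imwrite(f"pics/{n}0.png",c["color"][:,:,::-1])
    print(n,{k:v for k,v in c.items() if k!="color"})
E
```

```text
pics
{'time': 0.0, 'q': array([ 1.22109837e+00,  2.64722656e-01,  1.60536404e+00, -2.76563074e-05,
        1.27368240e+00, -3.68998164e-02]), 'joint_vel': array([ 0.00034695,  0.00161208,  0.0006939 , -0.00228094, -0.00136613,
        0.00017682]), 'joint_torque': array([-4.12355257e-04, -5.15115380e+01, -3.67317903e+01,  3.90937203e-05,
        1.32040426e-02, -1.26519527e-05]), 'tool_pos': array([0.20747626, 0.64156685, 0.22998794]), 'tcp_rot': array([-1.34236024, -0.97445475,  0.977426  ]), 'wrist_force': array([ 0.01818616, -0.18365208,  0.03159617]), 'torque': array([0.03621663, 0.01189674, 0.02446682]), 'width': 0.998294494617519} 0.0187
side {'vfov': 45.40148937535623, 'cx': 274.7132922627048, 'cy': 216.897398394458, 'dist_coeffs': array([-0.17243728,  0.        ,  0.        ,  0.        ,  0.        ]), 'R': array([[ 0.77001247, -0.63777443,  0.01801576],
       [-0.37488741, -0.47510507, -0.79607449],
       [ 0.51627534,  0.60623341, -0.60493043]]), 't': array([-0.43335342,  0.20042033,  1.0290505 ])}
top {'vfov': 52.66471237043348, 'cx': 285.2278456189997, 'cy': 213.07772159705752, 'dist_coeffs': array([-0.1122087,  0.       ,  0.       ,  0.       ,  0.       ]), 'R': array([[ 0.01131382, -0.99985457,  0.01276036],
       [-0.98329536, -0.01344304, -0.18152002],
       [ 0.18166516, -0.01049352, -0.98330446]]), 't': array([-0.04240326,  0.49736912,  0.88747949])}
```

View pics/top0.png

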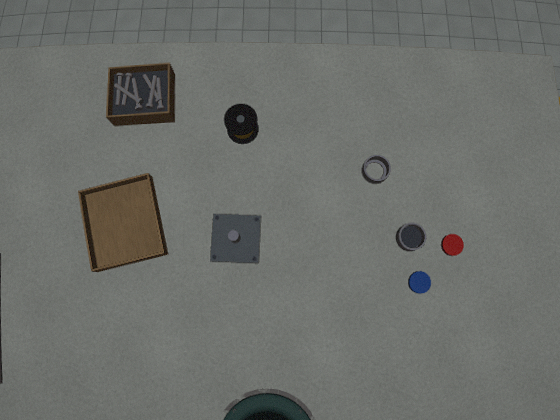

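View pics/side0.png

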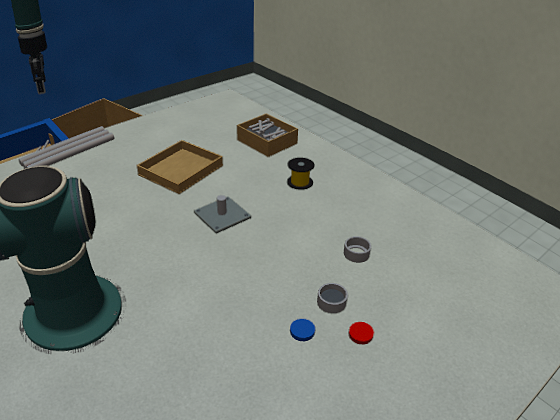

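```bash
cat > h.py <<'E'
import numpy as np, cv2
from workcell import sensors, read_camera, job, bot
from scipy.spatial.transform import Rotation as Ro
def K(c):
    f=210/np.tan(np.radians(c["vfov"]/2)); return np.array([[f,0,c["cx"]],[0,f,c["cy"]],[0,0,1]])
def ray(c,uv,z):
    p=cv2.undistortPoints(np.array(uv,float).reshape(-1,1,2),K(c),c["dist_coeffs"])[:,0]
    d=np.c_[p,np.ones(len(p))]@c["R"]; o=-c["R"].T@c["t"]
    return o+d*((z-o[2])/d[:,2])[:,None]
def proj(c,X):
    return cv2.projectPoints(np.array(X,float).reshape(-1,1,3),cv2.Rodrigues(c["R"])[0],c["t"],K(c),c["dist_coeffs"])[0][:,0]
def circ(c,x,y,z,r,n=72):
    a=np.linspace(0,2*np.pi,n); return proj(c,np.c_[x+r*np.cos(a),y+r*np.sin(a),np.full(n,z)])
def crop(c,u,v,w,h,s,fn,lines=[]):
    im=c["color"][:,:,::-1]; M=np.array([[s,0,-(u-w/2)*s],[0,s,-(v-h/2)*s]],float)
    o=cv2.warpAffine(im,M,(int(w*s),int(h*s)),flags=cv2.INTER_CUBIC)
    for L,col in lines:
        q=((L-[u-w/2,v-h/2]+.0)*s)
        cv2.polylines(o,[np.round(q).astype(int)],False,col,1)
    cv2.imwrite(fn,o)
E
python3 - <<'E'
from h import *
t=read_camera("top"); s=read_camera("side")
s0=sensors.read_state(); print(Ro.from_rotvec(s0["tcp_rot"]).as_matrix().round(3))
print(ray(t,[(411,236)],.03),ray(s,[(332.5,290)],.03))
print(ray(t,[(376,168)],.03))
print(ray(t,[(233,236)],.058),ray(s,[(222,198)],.058))
print(ray(t,[(211,214),(261,214),(260,263),(210,262)],.01))
print(ray(t,[(79,191),(151,175),(167,254),(93,271)],.035))
crop(t,415,235,100,100,6,"pics/tc.png"); crop(s,335,290,100,100,6,"pics/sc.png")
crop(t,180,225,200,150,4,"pics/tp.png")
E
```

```text
[[ 0.308 -0.    -0.951]
 [ 0.951 -0.001  0.308]
 [-0.001 -1.     0.   ]]
[[ 0.45226738 -0.31956363  0.03      ]] [[ 0.4589819 -0.3162578  0.03     ]]
[[ 0.60924136 -0.24429717  0.03      ]]
[[0.44396163 0.07565075 0.058     ]] [[0.44775105 0.07210874 0.058     ]]
[[0.50000673 0.13317143 0.01      ]
 [0.50157468 0.01872815 0.01      ]
 [0.39002398 0.01863429 0.01      ]
 [0.39054496 0.13095907 0.01      ]]
[[0.54496915 0.43824463 0.035     ]
 [0.58403207 0.27103454 0.035     ]
 [0.40474477 0.22278051 0.035     ]
 [0.36355652 0.38805729 0.035     ]]
```

View pics/tc.png

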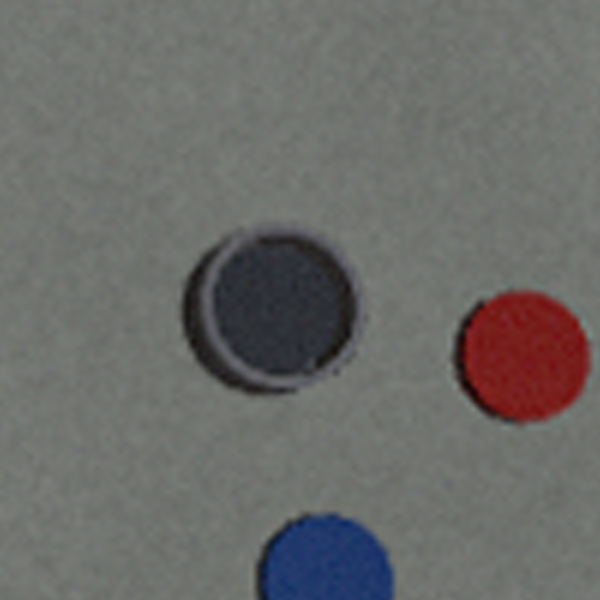

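View pics/sc.png

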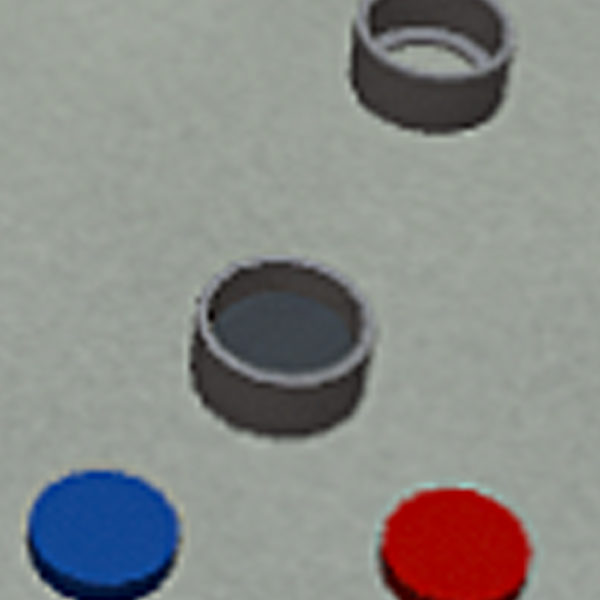

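View pics/tp.png

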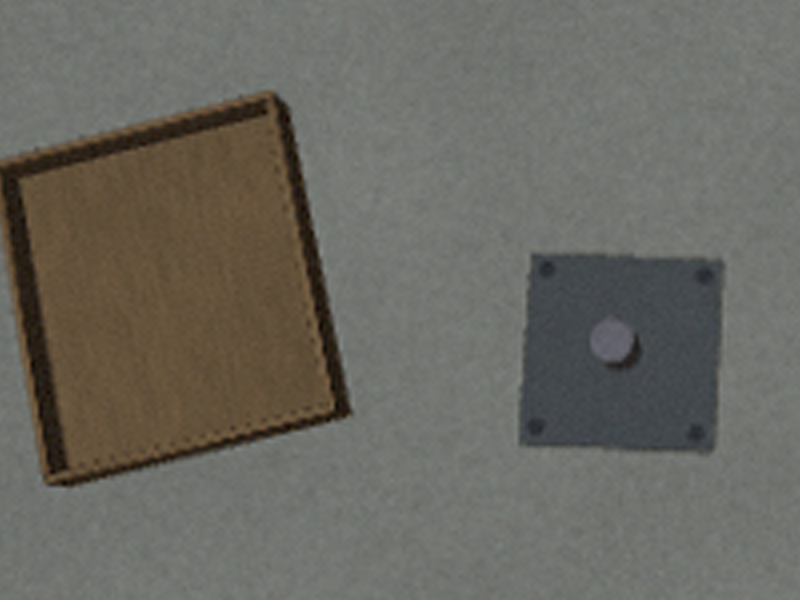

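Run:
```python
from h import *
t=read_camera("top"); s=read_camera("side")
print(ray(t,[(412.3,236)],.03),ray(s,[(332.75,293.5)],.03))
pc=(ray(t,[(412.3,236)],.03)[0]+ray(s,[(332.75,293.5)],.03)[0])/2
print(ray(t,[(233.2,235.2)],.058))
pp=ray(t,[(233.2,235.2)],.058)[0]
print(pc,pp)
G=(0,255,0);Y=(0,255,255)
def L(c,p): return [(circ(c,p[0],p[1],.03,.032),G),(circ(c,p[0],p[1],0,.032),Y)]
def P(c,p): return [(circ(c,p[0],p[1],.058,.012),G),(circ(c,p[0],p[1],.01,.012),Y)]
a=[]
for i,(c,f,g) in enumerate([(t,L,pc),(s,L,pc),(t,P,pp),(s,P,pp)]):
    uv=proj(c,[g[0],g[1],.03])[0]; crop(c,uv[0],uv[1],50,40,8,f"pics/_{i}.png",f(c,g)); a.append(cv2.imread(f"pics/_{i}.png"))
cv2.imwrite("pics/ov.png",np.vstack([np.hstack(a[:2]),np.hstack(a[2:])])[:600])
```

```text
[[ 0.45229497 -0.32255761  0.03      ]] [[ 0.45213573 -0.32393447  0.03      ]]
[[0.44570056 0.0752757  0.058     ]]
[ 0.45221535 -0.32324604  0.03      ] [0.44570056 0.0752757  0.058     ]
```

View pics/ov.png

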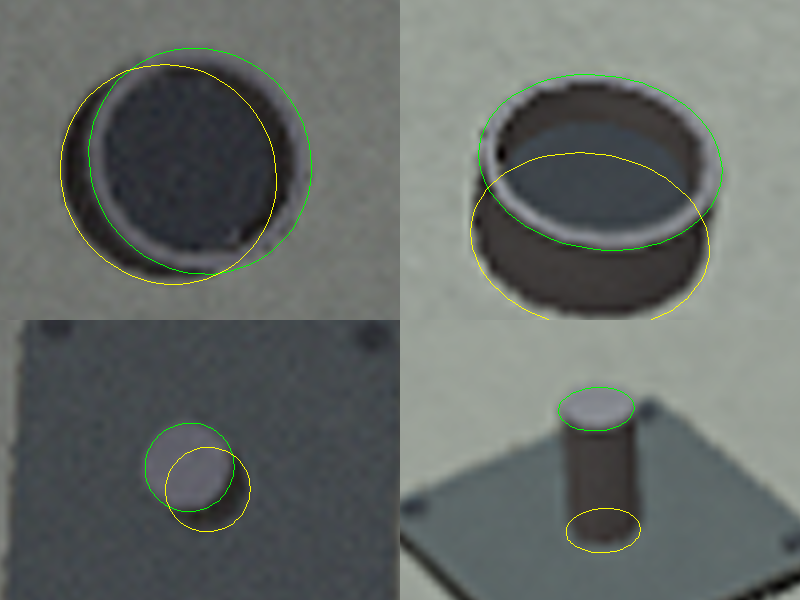

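Candidates in the top view:
- **Disc:** the dark steel disc is in the collar at (412,236). The red disc at (453,245) and the blue one at (420,283) are look-alikes.
- **Collar:** the other collar at (376,169) is empty.
- **Post:** it stands on the plate at (233,235). The spool is at (240,123).
- **Carton:** the empty one is at (122,222). The box at (140,94) is full.

The close crops confirm the collar at (0.452, -0.323), the post at (0.4455, 0.0755) and the carton at about (0.474, 0.330). First I'll turn the tool so its x matches world x.

Request:
arm_command(deltas=[[0, 0, 0, 0.18], [0, 0, 0, 0.18], [0, 0, 0, 0.18], [0, 0, 0, 0.18], [0, 0, 0, 0.18], [0, 0, 0, 0.18], [0, 0, 0, 0.177], [0.05, 0, 0, 0], [0.05, 0, 0, 0], [0.05, 0, 0, 0], [0.05, 0, 0, 0], [0.045, 0, 0, 0], [0, 0, 0, 0]], fingers=0.0854, newtons=60)

```text
time: 1.92
tool_pos: [0.4565, 0.6413, 0.2303]
tcp_rot: [-1.572, 0.002, -0.003]
wrist_force: [0.0, 0.4, 0.3]
width: 1.0
```

Request:
arm_command(deltas=[[0, 0.003, -0.048, 0], [0, 0.003, -0.048, 0], [0, 0.003, -0.048, 0], [0, 0.003, -0.048, 0], [0, 0.003, -0.048, 0], [0, 0.003, -0.048, 0], [0, 0.003, -0.048, 0], [0, 0.003, -0.048, 0], [0, 0.003, -0.048, 0], [0, 0.003, -0.048, 0], [0, 0.003, -0.048, 0], [0, 0.003, -0.048, 0], [0, 0.003, -0.048, 0], [0, 0.003, -0.048, 0], [0, 0.003, -0.048, 0], [0, 0.003, -0.048, 0], [0, 0.003, -0.048, 0], [0, 0.003, -0.048, 0], [0, 0.003, -0.048, 0], [0, 0.003, -0.048, 0]])

```text
time: 4.42
tool_pos: [0.4536, -0.3181, 0.1714]
tcp_rot: [-1.571, -0.002, 0.001]
wrist_force: [0.4, 0.0, 0.1]
width: 1.003
```

Request:
arm_command(deltas=[[0, 0, 0, 0], [0, 0, 0, 0]])

```text
time: 4.68
tool_pos: [0.4534, -0.3164, 0.171]
tcp_rot: [-1.57, -0.0, 0.001]
wrist_force: [0.0, -0.3, -0.3]
width: 0.995
```

Request:
arm_command(deltas=[[-0.001, 0.02, -0.0065, 0], [0, 0.03, 0, 0], [0, 0.03, 0, 0], [0, 0.03, 0, 0], [0, 0, 0, 0]])

```text
time: 5.3
tool_pos: [0.4499, -0.3209, 0.0574]
tcp_rot: [-1.566, 0.003, 0.007]
wrist_force: [-0.5, -0.0, 0.6]
width: 1.0
```

Run:
```python
from h import *
t=read_camera("top"); s=read_camera("side")
p=sensors.read_state()["tool_pos"]; print(p)
G=(0,255,0)
a=[]
for i,c in enumerate([t,s]):
    uv=proj(c,[.452,-.323,.05])[0]; crop(c,uv[0],uv[1],80,110,5,f"pics/_{i}.png",[(circ(c,.452,-.323,.03,.032),G),(proj(c,[p,p+[0,0,.05]]),(0,0,255))]); a.append(cv2.imread(f"pics/_{i}.png"))
cv2.imwrite("pics/g1.png",np.hstack(a))
```

```text
[ 0.45251376 -0.32319154  0.06096193]
```

View pics/g1.png

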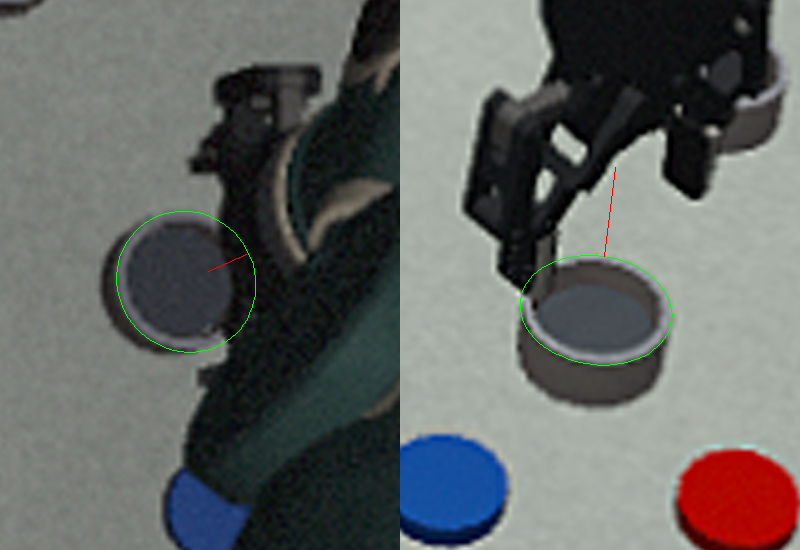

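The fingers straddle the right collar, which shows at about (412,236) in the top view, with the tool axis over its centre. I'll lower and close.

Request:
arm_command(deltas=[[0, 0.02, 0, 0], [0, 0.02, 0, 0], [0, 0.012, 0, 0], [0, 0.005, 0, 0], [0, 0, 0, 0], [0, 0, 0, 0]])

```text
time: 6.15
tool_pos: [0.4533, -0.3245, 0.0051]
tcp_rot: [-1.572, -0.002, -0.0]
wrist_force: [0.2, -0.2, 0.3]
width: 1.001
```

Request:
arm_command(deltas=[[0, 0, 0, 0], [0, 0, 0, 0], [0, 0, 0, 0], [0, 0, 0, 0], [0, 0, 0, 0], [0, 0, 0, 0]], fingers=0.05, newtons=60)

```text
time: 6.9
tool_pos: [0.4531, -0.3245, 0.0055]
tcp_rot: [-1.572, -0.001, 0.0]
wrist_force: [-0.7, 0.9, 5.8]
width: 0.727
```

Request:
arm_command(deltas=[[0, -0.01, 0, 0], [0, -0.02, 0, 0], [0, -0.03, 0, 0], [0, -0.03, 0, 0], [0, -0.02, 0, 0], [0, 0, 0, 0], [0, 0, 0, 0]])

```text
time: 7.78
tool_pos: [0.4518, -0.3233, 0.1131]
tcp_rot: [-1.569, 0.0, 0.002]
wrist_force: [-0.0, 0.2, -4.0]
width: 0.727
```

Run:
```python
from h import *
t=read_camera("top"); s=read_camera("side")
p=sensors.read_state()["tool_pos"]; print(p)
G=(0,255,0)
a=[]
for i,c in enumerate([t,s]):
    uv=proj(c,p)[0]; crop(c,uv[0],uv[1],80,110,5,f"pics/_{i}.png",[]); a.append(cv2.imread(f"pics/_{i}.png"))
cv2.imwrite("pics/g2.png",np.hstack(a))
```

```text
[ 0.45152626 -0.32311703  0.11250753]
```

View pics/g2.png

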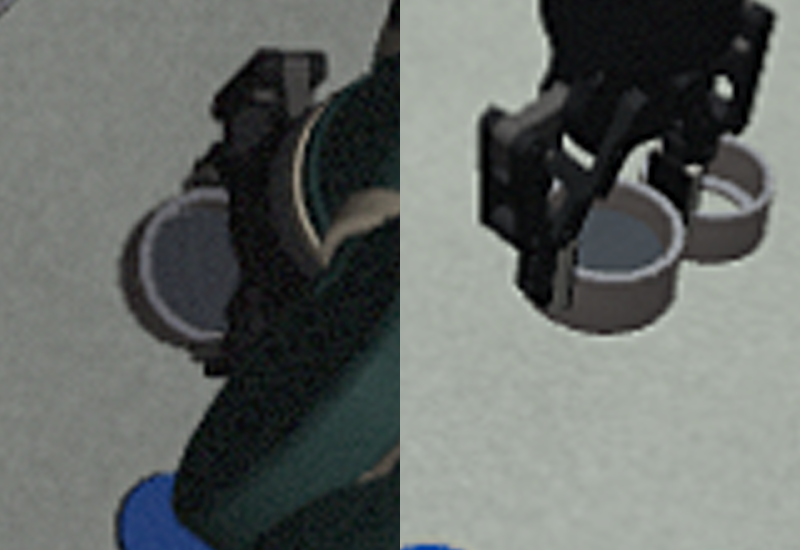

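The collar is lifted and still level with the disc inside, and the wrist shows about 4 N of load. I'll move it over the post.

Request:
arm_command(deltas=[[-0.001, 0, 0.015, 0], [-0.001, 0, 0.03, 0], [-0.001, 0, 0.04, 0], [-0.001, 0, 0.04, 0], [-0.001, 0, 0.04, 0], [-0.001, 0, 0.04, 0], [0, 0, 0.04, 0], [0, 0, 0.04, 0], [0, 0, 0.04, 0], [0, 0, 0.03, 0], [0, 0, 0.025, 0], [0, 0, 0.0135, 0], [0, 0, 0.005, 0], [0, 0, 0, 0], [0, 0, 0, 0], [0, 0, 0, 0]])

```text
time: 9.88
tool_pos: [0.4463, 0.0738, 0.1143]
tcp_rot: [-1.571, 0.0, -0.0]
wrist_force: [-0.2, 0.4, -4.1]
width: 0.727
```

Run:
```python
from h import *
t=read_camera("top"); s=read_camera("side")
p=sensors.read_state()["tool_pos"]; print(p)
G=(0,255,0);Y=(0,255,255)
zb=p[2]-.0055
a=[]
for i,c in enumerate([t,s]):
    uv=proj(c,p-[0,0,.02])[0]; crop(c,uv[0],uv[1],66,90,6,f"pics/_{i}.png",[(circ(c,p[0],p[1],zb,.032),Y),(circ(c,p[0],p[1],zb+.03,.032),G),(circ(c,.4455,.0755,.058,.012),(0,0,255))]); a.append(cv2.imread(f"pics/_{i}.png"))
cv2.imwrite("pics/g3.png",np.hstack(a))
```

```text
[0.44634117 0.07400542 0.11428786]
```

View pics/g3.png

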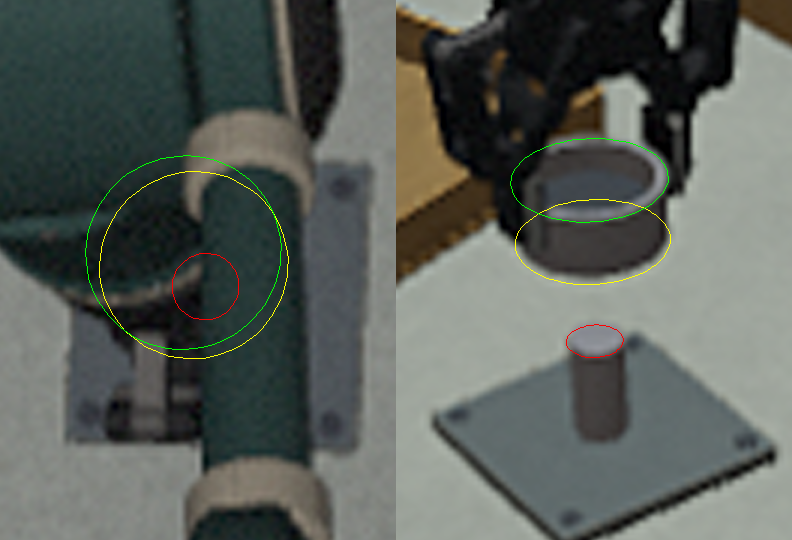

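Side view: the collar is centred over the post top (about 1 px off) and level. I'll make a small correction and lower.

Request:
arm_command(deltas=[[-0.0008, 0.015, 0.0015, 0], [0, 0.02, 0, 0], [0, 0.012, 0, 0], [0, 0.008, 0, 0], [0, 0.008, 0, 0], [0, 0.008, 0, 0], [0, 0.008, 0, 0], [0, 0.008, 0, 0], [0, 0.003, 0, 0], [0, 0, 0, 0]])

```text
time: 11.22
tool_pos: [0.4453, 0.0759, 0.024]
tcp_rot: [-1.571, -0.0, 0.001]
wrist_force: [0.3, 0.7, -4.1]
width: 0.723
```

Run:
```python
from h import *
s=read_camera("side");t=read_camera("top")
p=sensors.read_state()["tool_pos"]; print(p)
a=[]
for i,c in enumerate([t,s]):
    uv=proj(c,p+[0,0,.02])[0]; crop(c,uv[0],uv[1],66,90,6,f"pics/_{i}.png",[]); a.append(cv2.imread(f"pics/_{i}.png"))
cv2.imwrite("pics/g4.png",np.hstack(a))
```

```text
[0.44579051 0.07599395 0.02449448]
```

View pics/g4.png

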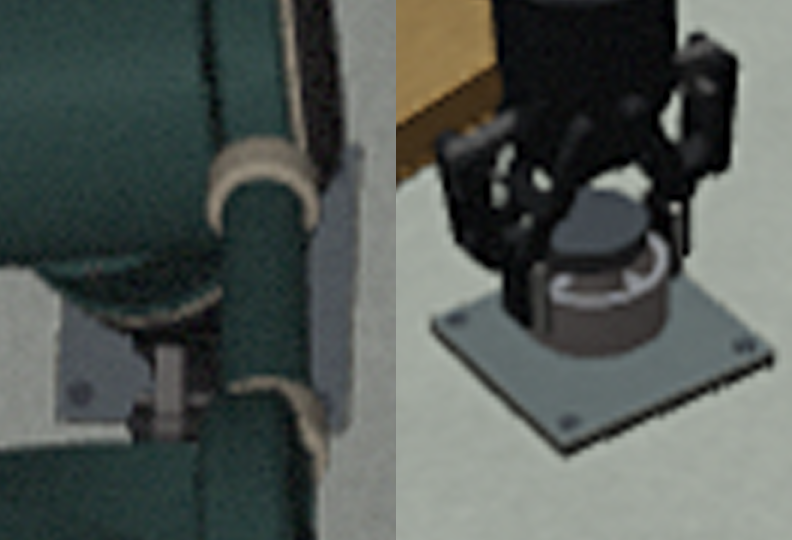

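The disc is rising on the post and stays level. I'll ease the collar down until it touches the plate.

Request:
arm_command(deltas=[[0, 0.004, 0, 0], [0, 0.002, 0, 0], [0, 0, 0, 0], [0, 0, 0, 0]])

```text
time: 11.82
tool_pos: [0.4455, 0.076, 0.0183]
tcp_rot: [-1.571, -0.001, 0.001]
wrist_force: [0.1, 0.6, -2.4]
width: 0.724
```

Request:
arm_command(deltas=[[0, 0.001, 0, 0], [0, 0.001, 0, 0], [0, 0, 0, 0]])

```text
time: 12.2
tool_pos: [0.4453, 0.076, 0.0162]
tcp_rot: [-1.571, -0.001, 0.001]
wrist_force: [0.4, 0.1, -2.5]
width: 0.724
```

Request:
arm_command(deltas=[[0, 0.001, 0, 0], [0, 0, 0, 0]])

```text
time: 12.45
tool_pos: [0.4456, 0.076, 0.0155]
tcp_rot: [-1.571, -0.001, 0.001]
wrist_force: [-1.2, -0.1, 0.8]
width: 0.727
```

Request:
arm_command(deltas=[[0, 0.001, 0, 0], [0, 0, 0, 0]])

```text
time: 12.7
tool_pos: [0.4456, 0.076, 0.0154]
tcp_rot: [-1.571, -0.0, 0.001]
wrist_force: [-4.5, -0.3, 10.0]
width: 0.726
```

Contact came at the expected height (10 N at z = 0.0155), so the collar is seated. I'll open, rise and look.

Request:
arm_command(deltas=[[0, 0, 0, 0], [0, 0, 0, 0], [0, 0, 0, 0], [0, 0, 0, 0], [0, 0, 0, 0], [0, 0, 0, 0]], fingers=0.0854)

```text
time: 13.45
tool_pos: [0.4454, 0.076, 0.0142]
tcp_rot: [-1.571, -0.001, 0.001]
wrist_force: [-0.7, -0.0, -0.0]
width: 1.001
```

Request:
arm_command(deltas=[[0, -0.01, 0, 0], [0, -0.02, 0, 0], [0, -0.015, 0, 0], [0, 0, 0, 0], [0, 0, 0, 0]])

```text
time: 14.08
tool_pos: [0.4453, 0.0759, 0.0592]
tcp_rot: [-1.571, -0.001, 0.001]
wrist_force: [0.2, -0.5, -0.3]
width: 1.002
```

Run:
```python
from h import *
s=read_camera("side")
p=sensors.read_state()["tool_pos"]; print(p)
Y=(0,255,255);G=(0,255,0)
x,y=.4455,.0755
a=[]
for i,l in enumerate([[],[(circ(s,x,y,.04,.032),Y),(circ(s,x,y,.01,.032),Y),(circ(s,x,y,.07,.0255),G)]]):
    uv=proj(s,[x,y,.05])[0]; crop(s,uv[0],uv[1],66,90,6,f"pics/_{i}.png",l); a.append(cv2.imread(f"pics/_{i}.png"))
cv2.imwrite("pics/g5.png",np.hstack(a))
```

```text
[0.44491391 0.07591538 0.05879332]
```

View pics/g5.png

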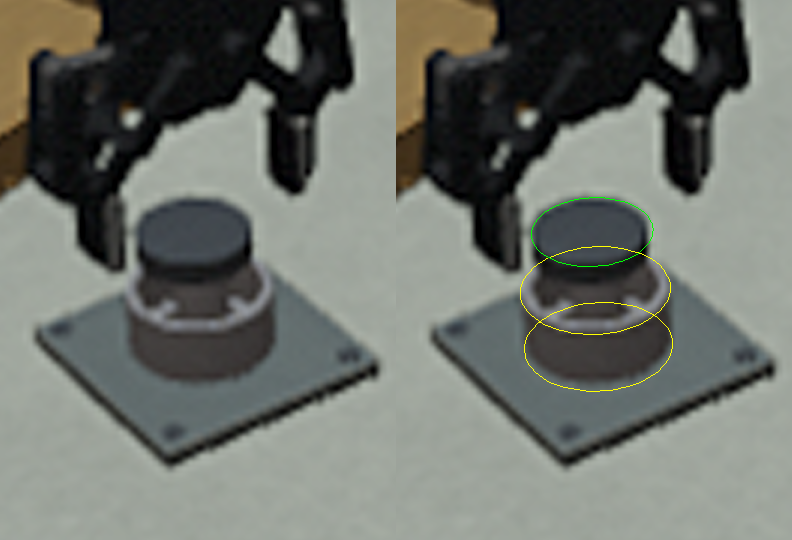

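The collar sits flat on the plate and the disc lies level on the post top (about (193,230) in the crop), inside the open fingers. I'll grip it near the fingertips.

Request:
arm_command(deltas=[[0, 0.001, 0, 0], [0, 0, 0, 0], [0, 0, 0, 0], [0, 0, 0, 0], [0, 0, 0, 0], [0, 0, 0, 0], [0, 0, 0, 0], [0, 0, 0, 0]], fingers=0.035, newtons=50)

```text
time: 15.12
tool_pos: [0.4453, 0.076, 0.0582]
tcp_rot: [-1.571, -0.001, 0.001]
wrist_force: [-0.3, 0.4, -1.1]
width: 0.573
```

Run:
```python
from h import *
s=read_camera("side")
p=sensors.read_state()["tool_pos"]; print(p)
Y=(0,255,255);G=(0,255,0)
x,y=.4455,.0755
a=[]
m=lambda z:(proj(s,[[x-.0255,y-.011,z],[x-.0255,y+.011,z]]),Y)
for i,l in enumerate([[],[m(.058),m(.062),m(.066)]]):
    uv=proj(s,[x,y,.05])[0]; crop(s,uv[0],uv[1],66,90,6,f"pics/_{i}.png",l); a.append(cv2.imread(f"pics/_{i}.png"))
cv2.imwrite("pics/g6.png",np.hstack(a))
```

```text
[0.44529941 0.07597397 0.05816517]
```

View pics/g6.png

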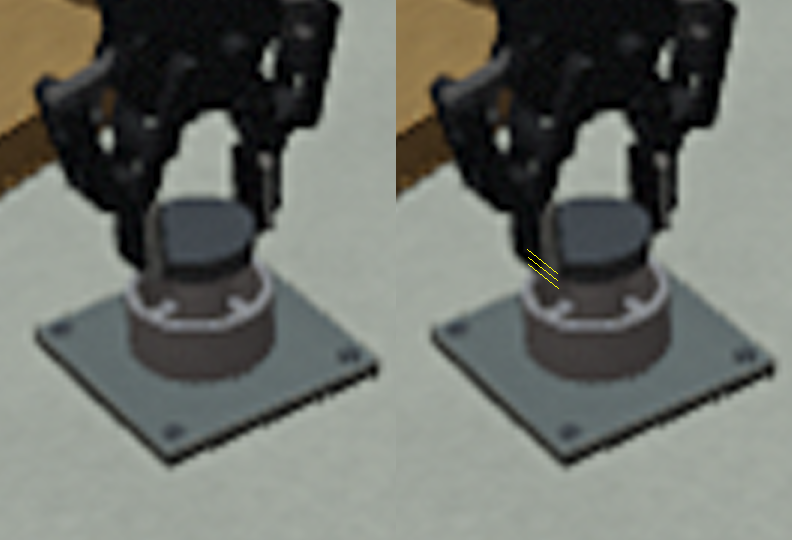

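The left pad's lower edge (crop (160,280)) is about level with the disc's underside. The pads would then touch the carton floor, so I'll re-grip 4 mm higher.

Request:
arm_command(deltas=[[0, 0, 0, 0], [0, 0, 0, 0], [0, 0, 0, 0], [0, -0.004, 0, 0], [0, 0, 0, 0]], fingers=0.065)

```text
time: 15.8
tool_pos: [0.446, 0.076, 0.0628]
tcp_rot: [-1.571, -0.002, 0.0]
wrist_force: [1.0, 0.1, 0.6]
width: 0.764
```

Request:
arm_command(deltas=[[0, 0, 0, 0], [0, 0, 0, 0], [0, 0, 0, 0], [0, 0, 0, 0], [0, 0, 0, 0]], fingers=0.035, newtons=50)

```text
time: 16.42
tool_pos: [0.4459, 0.076, 0.063]
tcp_rot: [-1.571, -0.001, 0.0]
wrist_force: [-1.2, -0.1, 5.0]
width: 0.558
```

Request:
arm_command(deltas=[[0, -0.005, 0, 0], [0, -0.01, 0, 0], [0, -0.02, 0, 0], [0, -0.025, 0, 0], [0, 0, 0, 0], [0, 0, 0, 0]])

```text
time: 17.18
tool_pos: [0.445, 0.0759, 0.1217]
tcp_rot: [-1.571, -0.0, 0.001]
wrist_force: [-0.1, 0.1, -2.2]
width: 0.562
```

Run:
```python
from h import *
s=read_camera("side")
p=sensors.read_state()["tool_pos"]; print(p)
x,y=.4455,.0755
uv=proj(s,[x,y,.08])[0]; crop(s,uv[0],uv[1],90,100,6,f"pics/g7.png")
print(ray(read_camera("top"),[(79,191),(151,175),(167,254),(93,271)],.035).mean(0))
```

```text
[0.44458567 0.07586291 0.12127267]
[0.47432563 0.33002924 0.035     ]
```

View pics/g7.png

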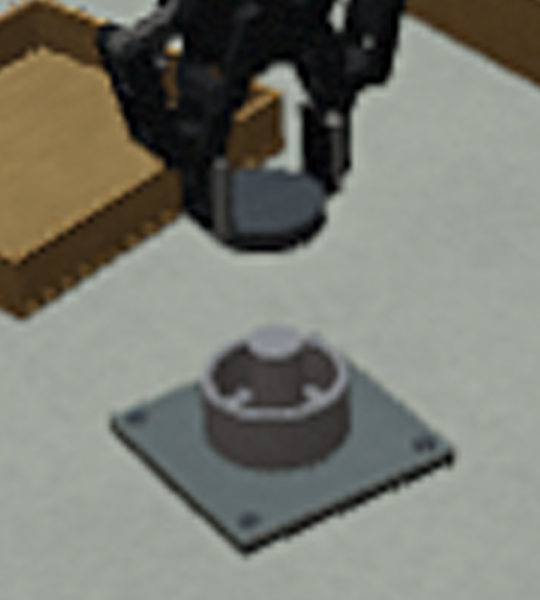

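The disc is gripped level and free of the post, and the collar is still seated. I'll move it to the carton centre (0.474, 0.330).

Request:
arm_command(deltas=[[0.002, 0, 0.015, 0], [0.004, 0, 0.03, 0], [0.005, 0, 0.04, 0], [0.005, 0, 0.04, 0], [0.005, 0, 0.04, 0], [0.004, 0, 0.035, 0], [0.003, 0, 0.03, 0], [0.001, 0, 0.015, 0], [0, 0, 0.009, 0], [0, 0, 0, 0], [0, 0.01, 0, 0], [0, 0.02, 0, 0], [0, 0.025, 0, 0], [0, 0.02, 0, 0], [0, 0.012, 0, 0], [0, 0.005, 0, 0], [0, 0, 0, 0], [0, 0, 0, 0]])

```text
time: 19.52
tool_pos: [0.475, 0.3305, 0.0312]
tcp_rot: [-1.57, -0.002, -0.0]
wrist_force: [-0.7, 1.0, -1.0]
width: 0.56
```

Run:
```python
from h import *
s=read_camera("side")
p=sensors.read_state()["tool_pos"]; print(p)
uv=proj(s,p)[0]; crop(s,uv[0],uv[1],110,100,6,f"pics/g8.png")
```

```text
[0.47497041 0.33053553 0.03126707]
```

View pics/g8.png

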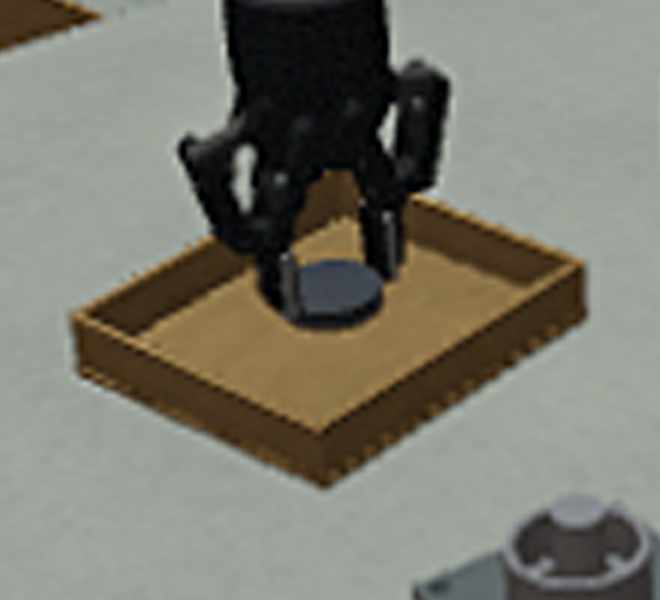

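Disc centred in the carton and level. Lowering to contact.

Request:
arm_command(deltas=[[0, 0.008, 0, 0], [0, 0.006, 0, 0], [0, 0.003, 0, 0], [0, 0, 0, 0], [0, 0, 0, 0]])

```text
time: 20.2
tool_pos: [0.4743, 0.3301, 0.0133]
tcp_rot: [-1.571, -0.001, 0.001]
wrist_force: [0.1, -1.3, -1.5]
width: 0.56
```

Request:
arm_command(deltas=[[0, 0.001, 0, 0], [0, 0.001, 0, 0], [0, 0, 0, 0], [0, 0, 0, 0]])

```text
time: 20.7
tool_pos: [0.4742, 0.33, 0.0113]
tcp_rot: [-1.571, -0.001, 0.001]
wrist_force: [0.1, -0.2, -1.7]
width: 0.558
```

Request:
arm_command(deltas=[[0, 0.001, 0, 0], [0, 0, 0, 0]])

```text
time: 20.95
tool_pos: [0.4742, 0.33, 0.0102]
tcp_rot: [-1.571, -0.001, 0.001]
wrist_force: [-0.3, 0.3, -1.1]
width: 0.558
```

Request:
arm_command(deltas=[[0, 0.0005, 0, 0], [0, 0, 0, 0], [0, 0, 0, 0]])

```text
time: 21.32
tool_pos: [0.4742, 0.33, 0.0101]
tcp_rot: [-1.571, -0.001, 0.001]
wrist_force: [-2.4, -1.2, 3.7]
width: 0.559
```

Request:
arm_command(deltas=[[0, 0.0005, 0, 0], [0, 0, 0, 0], [0, 0, 0, 0]])

```text
time: 21.7
tool_pos: [0.4742, 0.33, 0.0101]
tcp_rot: [-1.571, -0.001, 0.001]
wrist_force: [-2.7, -2.1, 6.6]
width: 0.564
```

The disc touches the floor at the expected height. I'll release and lift away.

Request:
arm_command(deltas=[[0, 0, 0, 0], [0, 0, 0, 0], [0, 0, 0, 0], [0, 0, 0, 0], [0, 0, 0, 0], [0, 0, 0, 0]], fingers=0.0854)

```text
time: 22.45
tool_pos: [0.4742, 0.33, 0.0093]
tcp_rot: [-1.571, -0.001, 0.001]
wrist_force: [-0.1, 0.6, 0.4]
width: 0.997
```

Request:
arm_command(deltas=[[0, -0.01, 0, 0], [0, -0.03, 0, 0], [0, -0.05, 0, 0], [0, -0.05, 0, 0], [0, -0.05, 0, 0], [0, 0, 0.03, 0], [0, 0, 0.05, 0], [0, 0, 0.05, 0], [0, 0, 0.05, 0], [0, 0, 0.05, 0], [0, 0, 0.03, 0], [0, 0, 0, 0], [0, 0, 0, 0], [0, 0, 0, 0]])

```text
time: 24.2
tool_pos: [0.4742, 0.5888, 0.1996]
tcp_rot: [-1.571, -0.0, 0.0]
wrist_force: [-0.0, -0.1, 0.3]
width: 0.997
```

Run:
```python
from h import *
s=read_camera("side");t=read_camera("top")
st=sensors.read_state(); print(st["time"],st["tool_pos"],st["wrist_force"])
Y=(0,255,255);G=(0,255,0)
a=[]
for i,c in enumerate([t,s]):
    uv=proj(c,[.46,.2,.03])[0]; crop(c,uv[0],uv[1],200,140,2 if 0 else 2.8,f"pics/_{i}.png",[(circ(c,.474,.33,.017,.0255),G)] if i==0 else []); a.append(cv2.imread(f"pics/_{i}.png"))
cv2.imwrite("pics/g9.png",cv2.resize(np.vstack(a),None,fx=.76,fy=.76))
```

```text
24.3 [0.47432494 0.58893989 0.19970607] [ 1.12040698 -0.34916955 -0.25888721]
```

View pics/g9.png

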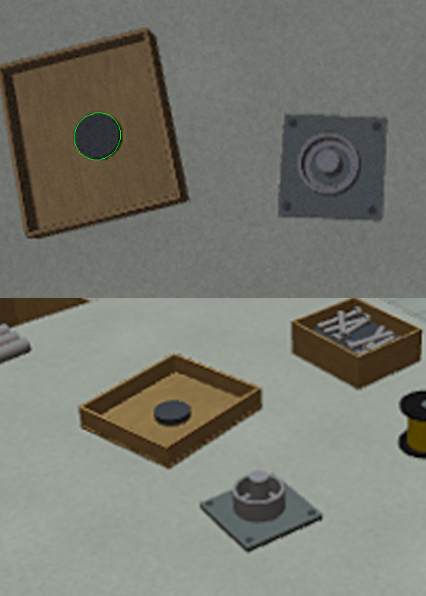

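Both views show the disc flat in the carton, matching the overlay, and the collar seated flat round the post with the arm clear. I'll hand it in.

```bash
python3 -c "
from workcell import job
print(job.finish_job())"
```

```text
the job is handed in; nothing more can be done
None
```

The job is done and handed in at about 24 s of the 48 s allowed. I lowered the collar holding the steel disc over the post until it seated on the plate. I then picked the raised disc off from above and set it down flat in the middle of the empty carton.

- **Collar:** contact came at the expected height, with about 10 N at the wrist. The last pictures from both cameras show it seated flat round the post.
- **Disc:** I re-gripped it 4 mm higher before lifting, because the pads' lower edge was about level with its underside and would have touched the carton floor. I released it only after it touched the floor, at about 7 N. In the top view it matches its predicted outline at (0.474, 0.330).
- **Robot:** at the end the arm was clear of everything and the wrist force was near zero.
- **Disagreements:** none failed. The drawn outlines sat 1 to 1.5 pixels low in the side view, within the stated 2 mm calibration. The gripper's reported width came out about 2–3 mm under the true diameters.

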